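# Slide the loaded serving board across the gap onto its docking stand

### The arm

A 6-joint arm with a two-finger parallel gripper is mounted at the origin on a cart in front of the work surface, level with it; the furniture and walls round the work are solid. World frame = base frame: x ahead of the robot, y to its left, z up, the work surface at z = 0. Lengths are in m, angles in rad, forces in N, time in s.
With the tool pointing down it reaches from about 0.25 to 0.8 m from the base axis. Payload 3.9 kg.
Tool frame: the origin (TCP) lies on the centre line of the jaws, within the pads' length; the fingertips stand ahead of it and the grasp point (between the pads) lies 3 mm ahead of it (nose_length is the z of the fingertips in the tool frame, in m); z points along the fingers, y is the line along which they close (so a half turn about z gives the same grasp; the last joint's range is limited). The gripper opens to 85 mm and grips with 20 to 120 N. Pads are 22 mm wide; open, the fingers measure 114 mm over their backs; the gripper's body (76 mm by 85 mm) begins 54 mm behind the grasp point. The pads swing forward as they close: fully open they stand 13 mm farther back than shut.
Start: joints at [1.171, 0.26, -0.138, 1.173, 0, 1.571], TCP at [0.204, 0.484, 0.253] pointing down, gripper open.
Joint ranges: [-2.78, 2.78], [-0.83, 1.72], [-1.28, 1.37], [-1.9, 2.12], [-1.57, 1.48], [-3.14, 3.14]. Speed limits (rad/s): [2.57, 2.57, 3.14, 3.14, 3.14, 3.14].

### API

Orientations are given as a unit quaternion [x, y, z, w].
In Python, from cell import observe, get_image, hand_in, nose_length gives the robot as it stands.
- The arm moves only by the tool carry_out, never from a script. Its argument "deltas" is one flat list of numbers, 5 for each row, row after row: the shift along the tool's x, y, z in cm, then the turn about the tool's z in degrees, then the opening in per cent of the stroke, from 0 (shut) to 100 (fully open). In form: [x, y, z, turn, hand, x, y, z, turn, hand, ...]. A call has exactly 8 rows; each row shifts and turns the commanded pose from where the row before left it, along the tool's axes as they then stand; what a row does not reach is not made up. A row lasts 1/8 s, in which the tool goes at most 62.5 mm and 10.7 degrees, less where a joint would pass 70% of its speed; a pose out of reach is approached as far as the arm can. A call is refused whole if a number of a shift passes 6.25 or a number of a turn 10.7, either way. A call with a gripper value outside its range is refused whole. The fingers move at their own pace and stop on an object; the grip force is fixed at half the most. Time passes only in rows, so rows that do not move let the fingers close, or fill a call up. It gives the time, the measured TCP pose, the force, the opening and the grip force at its end, in the units of the state.
- observe(): the state, without advancing time (a new reading comes with each control period).
- get_image(name): name is "scene" or "top" or "wrist"; returns a dict with "frame" (400x640x3 uint8, blue, green, red), "depth" (400x640 float32, m along the optical axis (not along the pixel's ray), 0 where there is no reading), "intrinsics" (3x3 intrinsics, pixels), "xyz" and "orientation" of the camera in the world; the wrist camera has in their place "tool_from_camera" (4x4, takes a point from camera to tool coordinates, whose origin is the TCP and whose axes are the flange's). Camera axes: x right, y down, z forward; pixel columns grow to the right and rows downward; lengths in m; the calibration is good to about 2 mm. A picture is of the moment at which its call begins: read the wrist's pose just before it.
- hand_in(): hands the job in; it is judged then, once.
The state is a dict: "clock": time; "qpos": joint angles; "joint_velocities": joint speeds; "tau": joint torques, N m; "tool_pos": TCP position; "orientation": TCP orientation; "contact_force": force on the tool from outside, world axes, zero at the start; "moment": the same for the moment, N m; "grip_width": finger opening in m; "gripper_force": force on a finger pad.
Only numpy, scipy, OpenCV 4.12 (cv2) and the standard library are available. Lean on these libraries where they do the work, as an engineer would, in place of code of your own. Each camera call takes 0.05 s, during which the arm holds its last target. There are 200 camera calls.

### The job

Slide the serving board with the tin on it from its plain stand across the gap onto the railed docking stand, between the rails and very gently up against the end stop, fully home, touching it. The tin makes it nose-heavy: keep the board dead level the whole way (neither its nose nor its tail may sag into the gap) by a gentle hold-down on the thumb ledge where needed, slide it rather than lift it, never press or push hard, do not touch the tin, and leave the other things alone.

Things in the scene. Friction and masses are not known exactly. Their poses are not given: they have to be found in the camera images.
- near_stand: Plain wooden stand on steel legs, fixed, carries the board at the start. Its -y axis points level across the gap to the docking stand, z up. Origin 60 mm below the middle of the top's edge at the gap; top 14 mm thick, y = 0 to 0.300, x = -0.100 to 0.100, surface at z = 0.060. Both stands stand 0 to 15 mm lower from start to start.
- dock: Docking stand beyond the gap (108 to 130 mm wide), fixed, in line with the plain stand (within 2 mm), same axes. Origin 60 mm below its top's edge at the gap, surface 0.5 mm lower than the plain stand's. First 12 mm bevelled down by 4 mm. Side rails 16 mm high, inner faces at x = +-0.087, from y = -0.10 on, flared out from y = -0.065. End stop face at y = -0.270.
- stop: The rigid end stop of the docking stand, a wooden bar 170 mm across and 30 mm high, fixed. Origin at the bottom middle of its face toward the gap, -y pointing away from the gap.
- board: Loose thick wooden serving board, 260 mm long (y, nose at -y), 150 mm wide, 0.34 to 0.48 kg. Origin at the middle of its underside. Deck 30 mm above the underside from y = -0.130 to 0.090; behind it a lower thumb ledge, y = 0.090 to 0.130, full width, top 12 mm above the underside. Fingers on the ledge can press down and push forward (-y) on the 18 mm step face at y = 0.090.
- board_nose (a point): Middle of the board's front lower edge (board frame [0, -0.130, 0]), axes as the board's. The centre of mass of board and tin lies 75 to 90 mm behind it, less than the gap: unless some 2 to 5 N bear down on the ledge, the nose drops before it reaches the docking stand.
- board_ledge (a point): Middle of the top of the thumb ledge (board frame [0, 0.110, 0.012]), 20 mm behind the step face; axes as the board's. Once the nose is 20 mm on the docking stand no hold-down is needed; later, with the ledge out over the gap, more than about 3 N on it can tip the tail down.
- tin_mid (a point): Centre (half-way up) of the upright food tin, 75 mm diameter, 110 mm high, about 0.48 kg, standing loose on the deck near the nose, its axis about 55 mm behind the nose. z along its axis.
- tumbler: Bystander: clear drinking glass, 81 mm wide, 91 mm high, behind the stands. Origin at the centre of its underside.
- mug_b: Bystander: two-tone mug, 107 mm high, behind the stands. Origin at the centre of its underside.
- honey_jar: Bystander: small jar with a red lid, 58 x 62 mm, 86 mm high, behind the docking stand. Origin at the centre of its underside.
- food_tin: The same food tin; origin at the centre of its underside.

How it is judged:
By the outcome, as a careful person would: the job done as asked, in the order asked, and still so for the second after the job is handed in, with the robot touching nothing.
It also fails if it takes over 62 s, if anything falls off the work surface, if the arm or the gripper's body presses on something with over 40 N, if the wrist force passes 120 N, or if a joint passes its speed limit or range.

## Working session

There is one attempt and no reset: what is moved stays moved. The work goes in short steps, Python scripts to look and compute and a tool call to move; the robot and the scene stay as the last step left them, time stands still between calls to the robot, and variables do not carry over. Pictures are saved under pics/ and viewed, at most 10 in all, crops included, and the job is handed in when it is done.

Besides the shell and the picture viewer there is one more tool, called after "Emit:" in YAML: its name, and indented under it one key for each argument. carry_out: Moves the arm, as the interface text tells. Its arguments: {"type":"object","properties":{"deltas":{"type":"array","items":{"type":"number"}}},"required":["deltas"]}

```bash
mkdir -p pics; ls; cat > h.py <<'E'
import numpy as np,cv2
from scipy.spatial.transform import Rotation as R
from cell import observe,get_image,hand_in,nose_length
def pts(im,T=None):
    K=im["intrinsics"];d=im["depth"];v,u=np.mgrid[:400,:640]
    p=np.stack([(u-K[0,2])/K[0,0]*d,(v-K[1,2])/K[1,1]*d,d],-1)
    if T is None: return p@R.from_quat(im["orientation"]).as_matrix().T+np.array(im["xyz"])
    return p
E
python3 - <<'E'
from h import *
s=observe();print({k:np.round(v,3) for k,v in s.items()}, nose_length if not callable(nose_length) else nose_length())
for n in("scene","top"):
    im=get_image(n);cv2.imwrite(f"pics/{n}0.png",im["frame"]);np.savez(f"{n}0.npz",p=pts(im),f=im["frame"]);print(n,im["xyz"],im["orientation"],im["intrinsics"].tolist() if hasattr(im["intrinsics"],'tolist') else im["intrinsics"])
E
```

```text
pics
{'clock': np.float64(0.0), 'qpos': array([ 1.171,  0.261, -0.139,  1.173,  0.   ,  1.571]), 'joint_velocities': array([ 0.   ,  0.001,  0.002, -0.001, -0.002,  0.   ]), 'tau': array([ 0.0000e+00, -4.0568e+01,  2.5392e+01,  1.9000e-02, -0.0000e+00,
       -0.0000e+00]), 'tool_pos': array([0.204, 0.483, 0.252]), 'orientation': array([ 0.199,  0.98 , -0.001, -0.   ]), 'contact_force': array([ 0.614, -0.399,  0.389]), 'moment': array([ 0.013, -0.025,  0.033]), 'gripper_force': np.float64(0.0), 'grip_width': np.float64(0.085)} 0.022
scene [-0.3121368  -0.56079491  0.81846379] [ 0.77536668 -0.41720629  0.21814731 -0.42090043] [[408.3772114116206, 0.0, 316.29353553979087], [0.0, 408.3772114116206, 198.853663747487], [0.0, 0.0, 1.0]]
top [0.38580212 0.06355695 1.46100154] [ 0.70766594 -0.70324557  0.05975308 -0.03292667] [[425.29971193756467, 0.0, 315.4019585027183], [0.0, 425.29971193756467, 202.34721893730793], [0.0, 0.0, 1.0]]
```

View pics/top0.png

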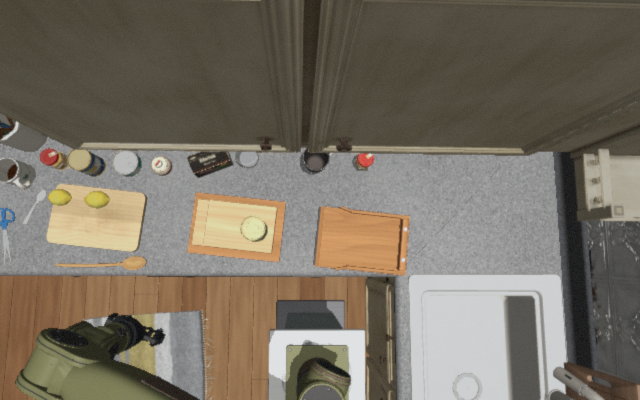

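View pics/scene0.png

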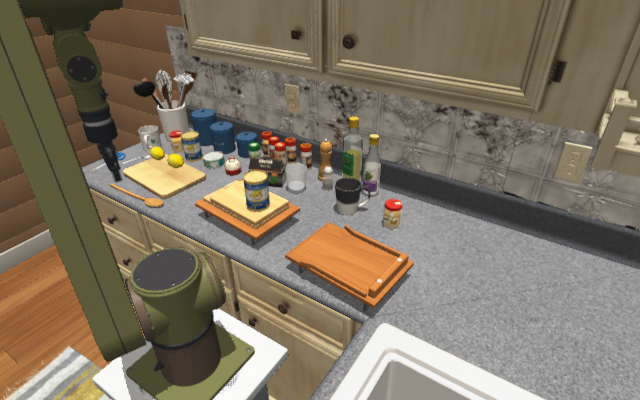

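Top view: near stand at cols 190–285, rows 195–260, with the pale board on it (ledge at its left end). The tin top is at (254,229). The dock is at cols 317–410, rows 207–275, with its stop bar at col ~405. The slide runs left to right in the picture, roughly along world -y.

```bash
python3 - <<'E'
from h import *
z=np.load("top0.npz");p=z["p"];f=z["f"]
hsv=cv2.cvtColor(f,cv2.COLOR_BGR2HSV)
for n,(u,v) in dict(ledge=(200,225),deck=(225,222),standL=(192,225),standN=(282,230),tin=(254,229),dock=(360,240),rail=(360,272),stop=(405,240)).items(): print(n,hsv[v,u],p[v,u].round(4))
def rep(n,m,reg):
    mm=np.zeros(m.shape,np.uint8);a,b,c,d=reg;mm[c:d,a:b]=m[c:d,a:b]
    cs=max(cv2.findContours(mm,0,2)[0],key=cv2.contourArea)
    q=np.zeros(m.shape,np.uint8);cv2.drawContours(q,[cs],-1,1,-1)
    P=p[(q>0)&m]; r=cv2.minAreaRect((P[:,:2]*1000).astype(np.float32))
    print(n,len(P),"rect",np.round(r[0],1),np.round(r[1],1),round(r[2],2),"zmed",np.median(P[:,2]).round(4));print(cv2.boxPoints(r).round(1).tolist())
Z=p[...,2];S=hsv[...,1]
reg1=(175,300,185,270);reg2=(300,420,195,285)
for k in range(190,290,4): print(k,p[224,k].round(3),hsv[224,k],end="; ")
print()
rep("near",(Z>0.03)&(Z<0.2),reg1);rep("deck",(Z>.072)&(Z<.11),reg1);rep("tin",(Z>.15),reg1);rep("dock",(Z>.03)&(Z<.12),reg2)
big=cv2.resize(f[180:290,175:425],None,fx=3.2,fy=3.2,interpolation=cv2.INTER_CUBIC);cv2.imwrite("pics/top0c.png",big)
E
```

```text
ledge [ 19  82 224] [0.492  0.3851 0.0714]
deck [ 23  76 222] [0.501  0.3021 0.0878]
standL [ 14 131 200] [0.4931 0.415  0.0545]
standN [ 13 106 173] [0.4785 0.1203 0.0565]
tin [ 31  57 225] [0.4719 0.1977 0.1937]
dock [ 15 133 209] [ 0.4471 -0.138   0.054 ]
rail [ 23   6 157] [ 0.3407 -0.145  -0.0026]
stop [ 15 132 201] [ 0.4464 -0.2799  0.0881]
190 [ 0.501  0.436 -0.001] [ 13  19 162]; 194 [0.497 0.409 0.053] [ 17 113 192]; 198 [0.495 0.392 0.07 ] [ 19  85 223]; 202 [0.496 0.379 0.068] [ 20  84 221]; 206 [0.494 0.362 0.089] [ 24  72 221]; 210 [0.494 0.349 0.089] [ 27  64 223]; 214 [0.494 0.337 0.088] [ 27  63 222]; 218 [0.494 0.324 0.087] [ 25  66 223]; 222 [0.494 0.311 0.089] [ 24  67 223]; 226 [0.495 0.299 0.087] [ 24  69 224]; 230 [0.495 0.286 0.086] [ 22  74 223]; 234 [0.495 0.273 0.086] [ 22  76 221]; 238 [0.496 0.262 0.078] [ 21  77 222]; 242 [0.487 0.233 0.193] [ 23  84 195]; 246 [0.486 0.222 0.195] [ 30  57 222]; 250 [0.487 0.21  0.194] [ 31  59 224]; 254 [0.487 0.198 0.196] [ 31  56 224]; 258 [0.487 0.186 0.193] [ 32  58 225]; 262 [0.487 0.174 0.197] [ 29  55 222]; 266 [0.
[... 387 characters left out ...]
], [404.20001220703125, 428.70001220703125]]
deck 2647 rect [489.3 262.2] [234.8 149.7] 84.08 zmed 0.0864
[[402.79998779296875, 153.10000610351562], [551.7000122070312, 137.6999969482422], [575.9000244140625, 371.20001220703125], [427.0, 386.6000061035156]]
tin 523 rect [430.8 158.6] [197.5  72.7] 44.45 zmed 0.1938
[[334.8999938964844, 115.4000015258789], [385.79998779296875, 63.599998474121094], [526.7999877929688, 201.8000030517578], [475.79998779296875, 253.6999969482422]]
dock 5462 rect [ 445.4 -146.9] [301.1 210.2] 84.27 zmed 0.0559
[[325.79998779296875, -286.20001220703125], [534.9000244140625, -307.20001220703125], [565.0, -7.599999904632568], [355.79998779296875, 13.399999618530273]]
```

View pics/top0c.png

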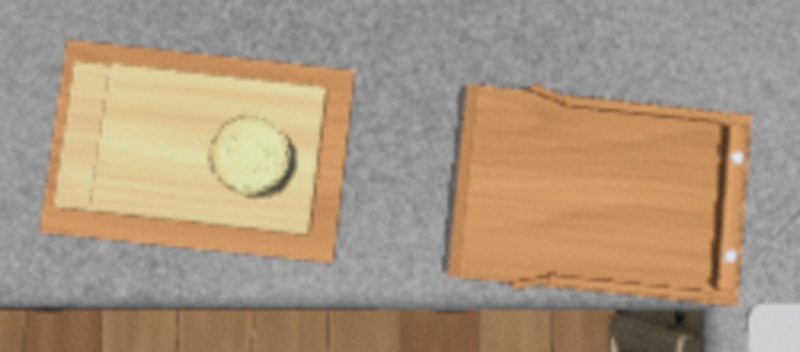

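The crop shows the board aligned with the stand, and the dock in line with it. Yaw is about -5.7°, the gap about 118 mm, the nose about 26 mm behind the edge, and the travel to the stop about 413 mm. Next I turn the tool so the open fingers span the step face.

Emit:
carry_out:
  deltas: [0,0,0,10.4,100,0,0,0,10.4,100,0,0,0,10.4,100,0,0,0,10.4,100,0,0,0,10.4,100,0,0,0,10.4,100,0,0,0,10.4,100,0,0,0,0,100]

```text
clock: 1.1
tool_pos: [0.2042, 0.4833, 0.2529]
orientation: [0.741, 0.672, -0.0, 0.0]
contact_force: [-0.5, -0.6, -0.8]
grip_width: 0.0848
gripper_force: 0.0
```

Emit:
carry_out:
  deltas: [-0.85,3.8,1.3,0,100,-0.85,3.8,1.3,0,100,-0.85,3.8,1.3,0,100,-0.85,3.8,1.3,0,100,-0.85,3.8,1.3,0,100,-0.85,3.8,1.3,0,100,-0.85,3.8,1.3,0,100,-0.85,3.8,1.3,0,100]

```text
clock: 2.1
tool_pos: [0.5011, 0.3851, 0.1485]
orientation: [0.74, 0.672, -0.0, -0.0]
contact_force: [0.4, -0.9, 0.7]
grip_width: 0.0856
gripper_force: 0.0
```

```bash
cat > st.py <<'E'
from h import *
s=observe();M=R.from_quat(s["orientation"]).as_matrix();t=np.array(s["tool_pos"])
N=np.array([.47425,.11965]);ys=np.array([.0988,.9951]);xs=np.array([.9951,-.0988])
def st():
    d=t[:2]-N;print("t",s["clock"],"xs,ys mm",(d@xs*1e3).round(1),(d@ys*1e3).round(1),"z",(t[2]*1e3).round(1),"xtool",M[:,0].round(3),"ztool",M[:,2].round(3),"F",np.round(s["contact_force"],1),"F_ys",round(float(np.array(s["contact_force"])[:2]@ys),2))
E
python3 - <<'E'
from st import *
st()
im=get_image("wrist");cv2.imwrite("pics/w1.png",im["frame"])
T=np.array(im["tool_from_camera"]);print(T.round(3).tolist())
p=pts(im,1)@T[:3,:3].T+T[:3,3];w=p@M.T+t;np.savez("w1.npz",w=w,f=im["frame"],d=im["depth"])
d=w[...,:2]-N;X=d@xs;Y=d@ys;Z=w[...,2];ok=im["depth"]>0
# height profile along ys at |X|<60mm
for y in np.arange(.19,.32,.006):
    m=ok&(abs(Y-y)<.003)&(abs(X)<.06)&(Z<.11);print(round(y,3),m.sum(),np.median(Z[m]).round(4) if m.any() else None,end=" | ")
E
```

```text
t 2.1 xs,ys mm 0.5 266.8 z 148.5 xtool [ 0.096  0.995 -0.   ] ztool [-0. -0. -1.] F [ 0.4 -0.9  0.7] F_ys -0.89
[[-0.001, -0.959, -0.283, 0.072], [1.0, -0.002, 0.0, -0.0], [-0.001, -0.283, 0.959, -0.122], [0.0, 0.0, 0.0, 1.0]]
0.19 1597 0.0873 | 0.196 1614 0.0873 | 0.202 1691 0.0873 | 0.208 1720 0.0873 | 0.214 1747 0.0873 | 0.22 1804 0.0873 | 0.226 1844 0.0873 | 0.232 1882 0.0873 | 0.238 1952 0.0873 | 0.244 4590 0.0806 | 0.25 1744 0.0693 | 0.256 1789 0.0693 | 0.262 1846 0.0693 | 0.268 1866 0.0693 | 0.274 1911 0.0694 | 0.28 1991 0.0693 | 0.286 2848 0.0585 | 0.292 2658 0.057 | 0.298 3162 0.0507 | 0.304 1267 0.0015 | 0.31 1278 0.0015 | 0.316 1283 0.0015 |
```

View pics/w1.png

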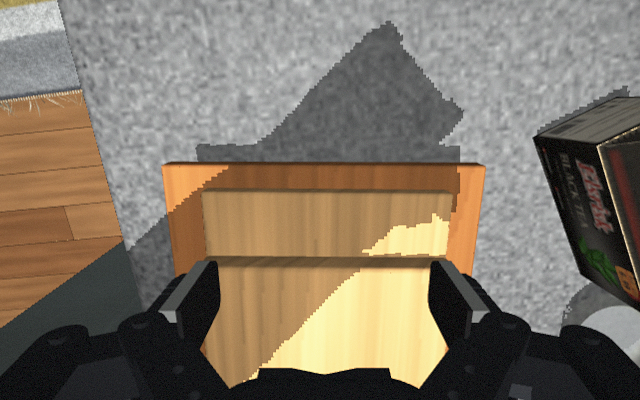

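Wrist view: the ledge spans rows 190–257 and cols 203–448, and its edges are parallel to the tool. Ledge top z is about 0.068, the step face is at ys ≈ 245 mm, and the fingers are either side of centre.

Emit:
carry_out:
  deltas: [0,0,1,0,100,0,0,1,0,100,0,0,1,0,100,0,0,1,0,100,0,0,0.6,0,100,0,0,0.4,0,100,0,0,0,0,100,0,0,0,0,100]

```text
clock: 3.15
tool_pos: [0.5003, 0.3859, 0.0996]
orientation: [0.741, 0.671, 0.0, 0.0]
contact_force: [0.8, 0.4, 0.1]
grip_width: 0.0852
gripper_force: 0.0
```

```bash
python3 - <<'E'
from st import *
st()
im=get_image("wrist")
T=np.array(im["tool_from_camera"]);p=pts(im,1)@T[:3,:3].T+T[:3,3]
ok=(im["depth"]>0)&(im["frame"].max(-1)<70)&(abs(p[...,0])<.025)&(abs(p[...,1])>.036)&(abs(p[...,1])<.062)&(p[...,2]<.024)
q=p[ok];print(len(q),np.percentile(q[:,2],[50,90,98,99.8]).round(4),np.percentile(q[:,0],[1,50,99]).round(4))
for lo in np.arange(-.01,.024,.003):
    k=q[(q[:,2]>lo)&(q[:,2]<lo+.003)]
    if len(k):print(lo.round(3),len(k),k.min(0).round(4),k.max(0).round(4))
E
```

```text
t 3.15 xs,ys mm -0.4 267.5 z 99.6 xtool [0.099 0.995 0.   ] ztool [ 0.  0. -1.] F [0.8 0.4 0.1] F_ys 0.47
18630 [-0.044  -0.0095  0.002   0.0061] [-0.0089  0.0077  0.0174]
-0.01 465 [-0.0104 -0.0564 -0.01  ] [ 0.0115  0.0562 -0.007 ]
-0.007 393 [-0.011  -0.0564 -0.007 ] [ 0.0116  0.0559 -0.004 ]
-0.004 381 [-0.011  -0.0559 -0.004 ] [ 0.0118  0.0557 -0.001 ]
-0.001 329 [-0.0104 -0.0549 -0.001 ] [0.0116 0.0547 0.002 ]
0.002 259 [-0.011  -0.0443  0.002 ] [0.0113 0.0445 0.005 ]
0.005 111 [-0.0109 -0.0436  0.005 ] [0.0101 0.0428 0.0076]
```

Emit:
carry_out:
  deltas: [0,0,0.5,0,100,0,0,0.5,0,100,0,0,0.4,0,100,0,0,0.3,0,100,0,0,0.2,0,100,0,0,0.1,0,100,0,0,0,0,100,0,0,0,0,100]

```text
clock: 4.2
tool_pos: [0.5002, 0.3858, 0.0795]
orientation: [0.741, 0.671, 0.0, 0.0]
contact_force: [0.9, 0.4, -0.9]
grip_width: 0.0855
gripper_force: 0.0
```

Emit:
carry_out:
  deltas: [-0.2,0,0,0,100,-0.2,0,0,0,100,-0.2,0,0,0,100,-0.2,0,0,0,100,-0.2,0,0,0,100,-0.2,0,0,0,100,-0.2,0,0,0,100,-0.2,0,0,0,100]

```text
clock: 5.2
tool_pos: [0.4986, 0.3705, 0.0793]
orientation: [0.741, 0.671, 0.001, -0.0]
contact_force: [-0.2, 4.1, -1.2]
grip_width: 0.0858
gripper_force: 1.9
```

```bash
python3 -c "
from st import *
st()"
```

```text
t 5.2 xs,ys mm -0.6 252.0 z 79.3 xtool [0.099 0.995 0.001] ztool [ 0.     0.001 -1.   ] F [-0.2  4.1 -1.2] F_ys 4.07
```

Emit:
carry_out:
  deltas: [-0.3,0,0,0,100,-0.35,0,0,0,100,-0.4,0,0,0,100,-0.4,0,0,0,100,-0.4,0,0,0,100,-0.4,0,0,0,100,-0.35,0,0,0,100,-0.3,0,0,0,100]

```text
clock: 6.2
tool_pos: [0.4956, 0.3407, 0.0793]
orientation: [0.741, 0.671, 0.0, -0.0]
contact_force: [0.3, 4.1, -1.5]
grip_width: 0.0853
gripper_force: 2.0
```

Emit:
carry_out:
  deltas: [-0.3,0,0,0,100,-0.35,0,0,0,100,-0.4,0,0,0,100,-0.4,0,0,0,100,-0.4,0,0,0,100,-0.3,0,0,0,100,-0.2,0,0,0,100,0,0,0,0,100]

```text
clock: 7.2
tool_pos: [0.4932, 0.3171, 0.0793]
orientation: [0.741, 0.671, -0.0, 0.0]
contact_force: [1.1, 3.8, 0.0]
grip_width: 0.0855
gripper_force: 1.3
```

Emit:
carry_out:
  deltas: [0,0,0.1,0,100,0,0,0.1,0,100,0,0,0.05,0,100,0,0,0.05,0,100,0,0,0,0,100,0,0,0,0,100,0,0,0,0,100,0,0,0,0,100]

```text
clock: 8.2
tool_pos: [0.4931, 0.3171, 0.0767]
orientation: [0.741, 0.671, -0.0, 0.0]
contact_force: [-0.7, -0.7, 4.7]
grip_width: 0.0854
gripper_force: 2.9
```

```bash
python3 -c "
from st import *
st()"
```

```text
t 8.2 xs,ys mm -0.7 198.4 z 76.7 xtool [ 0.1    0.995 -0.001] ztool [ 0.    -0.001 -1.   ] F [-0.7 -0.7  4.7] F_ys -0.81
```

Emit:
carry_out:
  deltas: [-0.2,0,0,0,100,-0.3,0,0,0,100,-0.3,0,0,0,100,-0.3,0,0,0,100,-0.3,0,0,0,100,-0.3,0,0,0,100,-0.2,0,0,0,100,-0.1,0,0,0,100]

```text
clock: 9.2
tool_pos: [0.492, 0.2994, 0.0768]
orientation: [0.741, 0.671, 0.002, -0.001]
contact_force: [0.8, 5.3, 2.5]
grip_width: 0.0855
gripper_force: 3.6
```

```bash
python3 -c "
from st import *
st()"
```

```text
t 9.2 xs,ys mm -0.1 180.6 z 76.8 xtool [0.099 0.995 0.004] ztool [ 0.001  0.004 -1.   ] F [0.8 5.3 2.5] F_ys 5.36
```

Emit:
carry_out:
  deltas: [-0.2,0,0.01,0,100,-0.3,0,0.01,0,100,-0.3,0,0,0,100,-0.3,0,0,0,100,-0.3,0,0,0,100,-0.3,0,0,0,100,-0.3,0,0,0,100,-0.2,0,0,0,100]

```text
clock: 10.2
tool_pos: [0.4901, 0.2777, 0.0768]
orientation: [0.741, 0.671, 0.002, -0.001]
contact_force: [1.3, 5.9, 3.1]
grip_width: 0.0853
gripper_force: 4.2
```

```bash
python3 -c "
from st import *
st()"
```

```text
t 10.2 xs,ys mm 0.1 158.8 z 76.8 xtool [0.099 0.995 0.005] ztool [ 0.002  0.004 -1.   ] F [1.3 5.9 3.1] F_ys 6.04
```

Emit:
carry_out:
  deltas: [-0.2,0,0.01,0,100,-0.2,0,0.01,0,100,-0.3,0,0,0,100,-0.3,0,0,0,100,-0.3,0,0,0,100,-0.3,0,0,0,100,-0.2,0,0,0,100,-0.2,0,0,0,100]

```text
clock: 11.2
tool_pos: [0.4883, 0.2581, 0.0768]
orientation: [0.741, 0.671, 0.002, -0.001]
contact_force: [0.3, 5.9, 3.8]
grip_width: 0.0848
gripper_force: 4.8
```

```bash
python3 -c "
from st import *
st()"
```

```text
t 11.2 xs,ys mm 0.3 139.1 z 76.8 xtool [0.099 0.995 0.005] ztool [ 0.002  0.005 -1.   ] F [0.3 5.9 3.8] F_ys 5.89
```

Emit:
carry_out:
  deltas: [-0.2,0,0.01,0,100,-0.2,0,0.01,0,100,-0.3,0,0,0,100,-0.3,0,0,0,100,-0.2,0,0,0,100,-0.2,0,0,0,100,-0.2,0,0,0,100,-0.1,0,0,0,100]

```text
clock: 12.2
tool_pos: [0.4868, 0.2413, 0.0768]
orientation: [0.741, 0.671, 0.003, -0.001]
contact_force: [0.2, 6.4, 5.2]
grip_width: 0.0854
gripper_force: 5.3
```

```bash
cat > lev.py <<'E'
from st import *
# deck level from wrist camera + scene cam
im=get_image("top");p=pts(im);d=p[...,:2]-N;X=d@xs;Y=d@ys;Z=p[...,2]
ten=t[:2]-N;st0=ten@ys-.011
out=[]
for a in(.02,.15,.19,.213):
    y=st0-a;m=(abs(Y-y)<.006)&(abs(X)<.07)&(abs(X)>.045)&(Z>.06)&(Z<.11);out.append((a,int(m.sum()),float(np.mean(Z[m]).round(4)) if m.any() else None))
print(out)
E
python3 -c "
from lev import *
st()"
```

```text
[(0.02, 26, 0.0864), (0.15, 56, 0.0861), (0.19, 57, 0.0858), (0.213, 55, 0.0859)]
t 12.2 xs,ys mm 0.5 122.3 z 76.8 xtool [0.099 0.995 0.006] ztool [ 0.002  0.005 -1.   ] F [0.2 6.4 5.2] F_ys 6.37
```

Emit:
carry_out:
  deltas: [-0.2,0,0.01,0,100,-0.2,0,0,0,100,-0.25,0,0,0,100,-0.25,0,0,0,100,-0.25,0,0,0,100,-0.25,0,0,0,100,-0.2,0,0,0,100,-0.2,0,0,0,100]

```text
clock: 13.25
tool_pos: [0.4852, 0.2236, 0.0769]
orientation: [0.741, 0.671, 0.003, -0.001]
contact_force: [0.6, 6.7, 6.6]
grip_width: 0.0854
gripper_force: 6.1
```

```bash
python3 -c "
from lev import *
st()"
```

```text
[(0.02, 29, 0.0865), (0.15, 56, 0.0863), (0.19, 59, 0.0854), (0.213, 53, 0.0865)]
t 13.25 xs,ys mm 0.6 104.6 z 76.9 xtool [0.099 0.995 0.006] ztool [ 0.003  0.006 -1.   ] F [0.6 6.7 6.6] F_ys 6.69
```

Emit:
carry_out:
  deltas: [-0.2,0,0,0,100,-0.2,0,0,0,100,-0.25,0,0,0,100,-0.25,0,0,0,100,-0.25,0,0,0,100,-0.25,0,0,0,100,-0.2,0,0,0,100,-0.2,0,0,0,100]

```text
clock: 14.3
tool_pos: [0.4836, 0.2059, 0.0771]
orientation: [0.741, 0.671, 0.003, -0.001]
contact_force: [0.8, 8.4, 7.8]
grip_width: 0.0852
gripper_force: 6.5
```

```bash
python3 -c "
from lev import *
st()"
```

```text
[(0.02, 28, 0.0865), (0.15, 59, 0.0863), (0.19, 56, 0.0846), (0.213, 53, 0.0849)]
t 14.3 xs,ys mm 0.8 86.7 z 77.1 xtool [0.099 0.995 0.007] ztool [ 0.003  0.006 -1.   ] F [0.8 8.4 7.8] F_ys 8.42
```

Emit:
carry_out:
  deltas: [0,0,-0.01,0,100,0,0,-0.01,0,100,0,0,-0.01,0,100,0,0,0,0,100,0,0,0,0,100,0,0,0,0,100,0,0,0,0,100,0,0,0,0,100]

```text
clock: 15.35
tool_pos: [0.4836, 0.2056, 0.0771]
orientation: [0.741, 0.671, 0.003, -0.001]
contact_force: [0.8, 6.5, 5.0]
grip_width: 0.0853
gripper_force: 5.7
```

```bash
python3 - <<'E'
from lev import *
st()
im=get_image("scene");cv2.imwrite("pics/s2.png",cv2.resize(im["frame"][150:310,180:430],None,fx=3.2,fy=3.2,interpolation=cv2.INTER_CUBIC))
E
```

```text
[(0.02, 30, 0.0862), (0.15, 57, 0.0862), (0.19, 56, 0.0858), (0.213, 51, 0.0853)]
t 15.35 xs,ys mm 0.8 86.5 z 77.1 xtool [0.099 0.995 0.006] ztool [ 0.003  0.006 -1.   ] F [0.8 6.5 5. ] F_ys 6.55
```

View pics/s2.png

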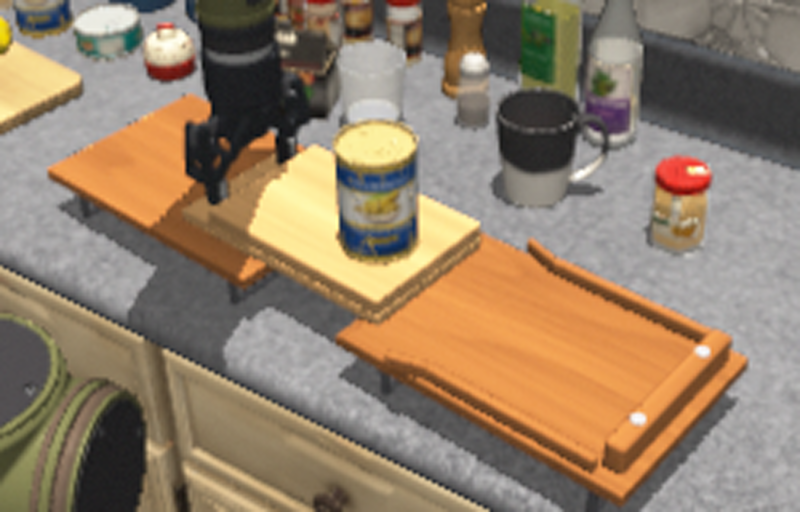

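The picture shows the nose (around 375–480, 230–310) lying on the dock, the board level and the tin upright. Easing the press by 0.3 mm lowered the force without moving the board, so the dock is carrying the nose. I'm releasing the hold-down and pushing on the step face only.

Emit:
carry_out:
  deltas: [0.05,0,-0.02,0,100,0.05,0,-0.05,0,100,0,0,-0.05,0,100,0,0,-0.1,0,100,-0.1,0,0,0,100,-0.2,0,0,0,100,-0.3,0,0,0,100,-0.3,0,0,0,100]

```text
clock: 16.45
tool_pos: [0.4805, 0.1947, 0.0778]
orientation: [0.742, 0.671, -0.001, -0.0]
contact_force: [0.1, 4.0, -3.0]
grip_width: 0.0852
gripper_force: 1.8
```

Emit:
carry_out:
  deltas: [-0.3,0,0,0,100,-0.35,0,0,0,100,-0.35,0,0,0,100,-0.35,0,0,0,100,-0.35,0,0,0,100,-0.35,0,0,0,100,-0.35,0,0,0,100,-0.3,0,0,0,100]

```text
clock: 17.45
tool_pos: [0.4783, 0.1681, 0.0781]
orientation: [0.741, 0.671, 0.0, 0.0]
contact_force: [0.1, 3.7, -1.5]
grip_width: 0.0858
gripper_force: 1.8
```

```bash
python3 -c "
from lev import *
st()"
```

```text
[(0.02, 29, 0.0854), (0.15, 58, 0.0858), (0.19, 56, 0.0855), (0.213, 53, 0.0852)]
t 17.45 xs,ys mm -0.7 48.6 z 78.1 xtool [0.099 0.995 0.   ] ztool [ 0.  0. -1.] F [ 0.1  3.7 -1.5] F_ys 3.72
```

Emit:
carry_out:
  deltas: [-0.35,0,0,0,100,-0.4,0,0,0,100,-0.4,0,0,0,100,-0.4,0,0,0,100,-0.4,0,0,0,100,-0.4,0,0,0,100,-0.4,0,0,0,100,-0.4,0,0,0,100]

```text
clock: 18.5
tool_pos: [0.4751, 0.1366, 0.0781]
orientation: [0.741, 0.671, -0.0, -0.0]
contact_force: [-0.6, 3.2, -2.6]
grip_width: 0.0852
gripper_force: 1.8
```

Emit:
carry_out:
  deltas: [-0.4,0,0,0,100,-0.4,0,0,0,100,-0.4,0,0,0,100,-0.4,0,0,0,100,-0.4,0,0,0,100,-0.4,0,0,0,100,-0.35,0,0,0,100,-0.3,0,0,0,100]

```text
clock: 19.5
tool_pos: [0.4721, 0.1063, 0.0781]
orientation: [0.741, 0.671, -0.0, -0.0]
contact_force: [1.0, 2.8, -2.0]
grip_width: 0.0854
gripper_force: 1.8
```

```bash
python3 -c "
from lev import *
st()"
```

```text
[(0.02, 0, None), (0.15, 56, 0.0861), (0.19, 58, 0.085), (0.213, 51, 0.0851)]
t 19.5 xs,ys mm -0.8 -13.4 z 78.1 xtool [ 0.1    0.995 -0.   ] ztool [-0. -0. -1.] F [ 1.   2.8 -2. ] F_ys 2.86
```

Emit:
carry_out:
  deltas: [-0.3,0,0,0,100,-0.35,0,0,0,100,-0.4,0,0,0,100,-0.4,0,0,0,100,-0.4,0,0,0,100,-0.4,0,0,0,100,-0.4,0,0,0,100,-0.4,0,0,0,100]

```text
clock: 20.55
tool_pos: [0.4691, 0.076, 0.0781]
orientation: [0.741, 0.671, 0.0, -0.0]
contact_force: [0.4, 4.3, -2.1]
grip_width: 0.0853
gripper_force: 2.0
```

Emit:
carry_out:
  deltas: [-0.4,0,0,0,100,-0.4,0,0,0,100,-0.4,0,0,0,100,-0.4,0,0,0,100,-0.4,0,0,0,100,-0.4,0,0,0,100,-0.35,0,0,0,100,-0.3,0,0,0,100]

```text
clock: 21.55
tool_pos: [0.4661, 0.0457, 0.0781]
orientation: [0.741, 0.671, 0.0, -0.0]
contact_force: [0.8, 5.1, 0.4]
grip_width: 0.0856
gripper_force: 2.2
```

```bash
python3 - <<'E'
from lev import *
st()
cv2.imwrite("pics/t3.png",cv2.resize(im["frame"][190:290,220:420],None,fx=4,fy=4,interpolation=cv2.INTER_CUBIC))
im=get_image("scene");cv2.imwrite("pics/s3.png",cv2.resize(im["frame"][150:310,180:430],None,fx=3.2,fy=3.2,interpolation=cv2.INTER_CUBIC))
E
```

```text
[(0.02, 0, None), (0.15, 59, 0.0851), (0.19, 54, 0.0856), (0.213, 51, 0.085)]
t 21.55 xs,ys mm -0.8 -74.4 z 78.1 xtool [0.099 0.995 0.   ] ztool [ 0.  0. -1.] F [0.8 5.1 0.4] F_ys 5.13
```

View pics/t3.png

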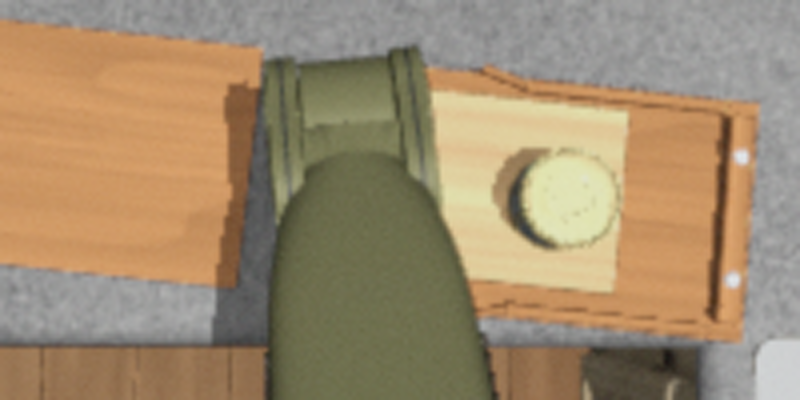

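The board is square between the rails, with the nose at col ~622 and the stop face at col ~722, so about 82 mm remain. The tin is upright.

Emit:
carry_out:
  deltas: [-0.3,0,0,0,100,-0.4,0,0,0,100,-0.4,0,0,0,100,-0.4,0,0,0,100,-0.4,0,0,0,100,-0.4,0,0,0,100,-0.4,0,0,0,100,-0.4,0,0,0,100]

```text
clock: 22.65
tool_pos: [0.463, 0.0148, 0.0781]
orientation: [0.741, 0.671, 0.0, -0.0]
contact_force: [0.1, 5.3, -0.1]
grip_width: 0.0855
gripper_force: 2.5
```

Emit:
carry_out:
  deltas: [-0.4,0,0,0,100,-0.4,0,0,0,100,-0.4,0,0,0,100,-0.4,0,0,0,100,-0.4,0,0,0,100,-0.35,0,0,0,100,-0.25,0,0,0,100,-0.2,0,0,0,100]

```text
clock: 23.65
tool_pos: [0.4602, -0.0129, 0.0781]
orientation: [0.741, 0.671, 0.0, -0.0]
contact_force: [0.6, 5.6, 1.9]
grip_width: 0.0855
gripper_force: 2.6
```

```bash
cat > gap.py <<'E'
from lev import *
# nose (deck height) and stop-face edge positions along rows of constant X, by hue/brightness profile, cast to plane
K=im["intrinsics"];Rc=R.from_quat(im["orientation"]).as_matrix();C=np.array(im["xyz"])
def proj(P):
    c=(P-C)@Rc;return np.stack([K[0,0]*c[:,0]/c[:,2]+K[0,2],K[1,1]*c[:,1]/c[:,2]+K[1,2]],-1).astype(np.float32)
yy=np.arange(-.27,-.44,-.001);S=[]
for x in(-.06,-.05,.05,.06):
    P=np.c_[N+x*xs+yy[:,None]*ys,np.full(len(yy),.0855)];q=proj(P)
    S.append(cv2.remap(im["frame"],q[:,0].reshape(1,-1),q[:,1].reshape(1,-1),1)[0])
S=np.array(S,float)
print("y","blue per x")
for i in range(0,len(yy),3):print(int(round(yy[i]*1e3)),S[:,i,0].astype(int),end=" ")
print();st()
E
python3 gap.py
```

```text
[(0.02, 0, None), (0.15, 58, 0.0856), (0.19, 55, 0.0856), (0.213, 53, 0.0842)]
y blue per x
-270 [156 153 159 151] -273 [157 153 160 152] -276 [157 153 159 153] -279 [158 153 159 154] -282 [157 153 158 154] -285 [157 153 159 154] -288 [158 153 159 155] -291 [157 154 159 152] -294 [156 152 159 152] -297 [158 154 159 151] -300 [159 153 158 149] -303 [158 152 157 150] -306 [157 153 157 152] -309 [155 154 158 153] -312 [155 154 159 154] -315 [155 154 158 153] -318 [156 153 159 152] -321 [155 153 158 153] -324 [155 153 157 152] -327 [154 154 157 151] -330 [154 151 156 151] -333 [155 152 158 151] -336 [155 152 158 152] -339 [154 154 157 153] -342 [154 154 157 153] -345 [154 153 159 152] -348 [155 153 158 152] -351 [156 153 157 153] -354 [154 153 158 151] -357 [154 151 156 151] -360 [152 143 138 137] -363 [119  99 110 112] -366 [101  95  97  95] -369 [99 99 96 91] -372 [100  98  96  90] -375 [99 92 91 83] -378 [84 72 69 66] -381 [56 49 49 48] -384 [39 43 41 34] -387 [52 65 67 55] -390 [ 95 119 126  88] -393 [116 178 188 103] -396 [123 222 223 107] -399 [124 226 224 106] -402 [113 215 204  99] -405 [100 144 132  93] -408 [107 124 102 106] -411 [133 147 142 143] -414 [153 161 153 162] -417 [156 160 151 156] -420 [158 157 153 154] -423 [160 152 157 153] -426 [165 154 154 153] -429 [165 165 149 153] -432 [164 162 151 154] -435 [157 156 157 158] -438 [161 165 162 162] 
t 23.65 xs,ys mm -0.9 -133.3 z 78.1 xtool [0.099 0.995 0.   ] ztool [-0.  0. -1.] F [0.6 5.6 1.9] F_ys 5.65
```

Emit:
carry_out:
  deltas: [-0.25,0,0,0,100,-0.25,0,0,0,100,-0.25,0,0,0,100,-0.25,0,0,0,100,-0.2,0,0,0,100,-0.2,0,0,0,100,-0.2,0,0,0,100,-0.15,0,0,0,100]

```text
clock: 24.7
tool_pos: [0.4584, -0.0302, 0.0781]
orientation: [0.741, 0.671, 0.0, -0.0]
contact_force: [0.0, 5.0, 0.0]
grip_width: 0.0853
gripper_force: 2.6
```

Emit:
carry_out:
  deltas: [-0.05,0,0,0,100,-0.05,0,0,0,100,-0.05,0,0,0,100,-0.05,0,0,0,100,-0.05,0,0,0,100,-0.05,0,0,0,100,0,0,0,0,100,0,0,0,0,100]

```text
clock: 25.7
tool_pos: [0.4581, -0.0332, 0.0781]
orientation: [0.741, 0.671, -0.0, -0.0]
contact_force: [0.9, 4.5, 1.2]
grip_width: 0.0853
gripper_force: 2.5
```

```bash
python3 gap.py | tail -1
```

```text
t 25.7 xs,ys mm -0.9 -153.7 z 78.1 xtool [0.099 0.995 0.   ] ztool [-0.  0. -1.] F [0.9 4.5 1.2] F_ys 4.53
```

Nose at about -382.5, roughly 5 mm to go. Creeping 1.6–2 mm per call.

Emit:
carry_out:
  deltas: [-0.03,0,0,0,100,-0.03,0,0,0,100,-0.03,0,0,0,100,-0.03,0,0,0,100,-0.03,0,0,0,100,-0.03,0,0,0,100,-0.02,0,0,0,100,0,0,0,0,100]

```text
clock: 26.75
tool_pos: [0.4579, -0.0351, 0.0781]
orientation: [0.741, 0.671, 0.0, -0.0]
contact_force: [0.6, 5.5, 2.1]
grip_width: 0.0853
gripper_force: 2.6
```

Emit:
carry_out:
  deltas: [-0.02,0,0,0,100,-0.02,0,0,0,100,-0.02,0,0,0,100,-0.02,0,0,0,100,-0.02,0,0,0,100,-0.02,0,0,0,100,-0.02,0,0,0,100,0,0,0,0,100]

```text
clock: 27.75
tool_pos: [0.4578, -0.0365, 0.0781]
orientation: [0.741, 0.671, 0.0, -0.0]
contact_force: [0.0, 5.2, 1.2]
grip_width: 0.0851
gripper_force: 2.6
```

Emit:
carry_out:
  deltas: [-0.02,0,0,0,100,-0.02,0,0,0,100,-0.02,0,0,0,100,-0.02,0,0,0,100,-0.02,0,0,0,100,-0.02,0,0,0,100,-0.02,0,0,0,100,0,0,0,0,100]

```text
clock: 28.75
tool_pos: [0.4576, -0.0379, 0.0781]
orientation: [0.741, 0.671, 0.0, -0.0]
contact_force: [0.9, 5.4, 0.7]
grip_width: 0.0855
gripper_force: 2.6
```

Emit:
carry_out:
  deltas: [-0.02,0,0,0,100,-0.02,0,0,0,100,-0.02,0,0,0,100,-0.02,0,0,0,100,-0.02,0,0,0,100,-0.02,0,0,0,100,-0.02,0,0,0,100,0,0,0,0,100]

```text
clock: 29.75
tool_pos: [0.4576, -0.038, 0.0781]
orientation: [0.741, 0.671, 0.001, -0.001]
contact_force: [-0.1, 9.2, 0.7]
grip_width: 0.0855
gripper_force: 4.6
```

Contact with the stop: the motion ended and the force rose from 5.4 to 9.2 N. Backing off along the ledge (still 27 mm of it behind the fingers), then up and clear.

Emit:
carry_out:
  deltas: [0.03,0,0,0,100,0.05,0,0,0,100,0.1,0,0,0,100,0.2,0,0,0,100,0.3,0,0,0,100,0.2,0,-0.3,0,100,0,0,-0.8,0,100,0,0,-1.5,0,100]

```text
clock: 30.75
tool_pos: [0.458, -0.0307, 0.1044]
orientation: [0.741, 0.671, -0.001, -0.0]
contact_force: [-0.3, -0.2, 0.5]
grip_width: 0.0853
gripper_force: 0.0
```

Emit:
carry_out:
  deltas: [1,0,-2,0,100,2,0,-2,0,100,3,0,-2,0,100,3,0,-2,0,100,3,0,-2,0,100,3,0,-2,0,100,3,0,0,0,100,0,0,0,0,100]

```text
clock: 31.75
tool_pos: [0.4769, 0.15, 0.2249]
orientation: [0.74, 0.672, 0.001, 0.0]
contact_force: [0.3, -0.1, 0.2]
grip_width: 0.0856
gripper_force: 0.0
```

```bash
python3 gap.py | tail -3; python3 - <<'E'
from h import *
im=get_image("top");cv2.imwrite("pics/t4.png",cv2.resize(im["frame"][150:290,220:420],None,fx=4,fy=4,interpolation=cv2.INTER_CUBIC))
im=get_image("scene");cv2.imwrite("pics/s4.png",cv2.resize(im["frame"][150:310,180:430],None,fx=3.2,fy=3.2,interpolation=cv2.INTER_CUBIC))
E
```

```text
y blue per x
-270 [155 150 156 148] -273 [153 150 155 148] -276 [154 151 156 149] -279 [154 150 156 150] -282 [155 150 155 150] -285 [154 151 154 149] -288 [154 151 155 150] -291 [154 151 156 151] -294 [155 151 156 150] -297 [155 151 156 149] -300 [155 151 157 149] -303 [155 150 156 150] -306 [155 150 156 149] -309 [155 151 156 151] -312 [155 151 156 151] -315 [155 151 155 151] -318 [155 150 155 149] -321 [155 149 156 150] -324 [155 153 155 150] -327 [155 151 155 150] -330 [153 151 156 148] -333 [151 152 156 149] -336 [151 151 156 149] -339 [153 150 154 149] -342 [153 151 155 151] -345 [153 150 156 151] -348 [153 149 157 149] -351 [152 149 156 149] -354 [150 149 156 150] -357 [150 150 156 151] -360 [149 150 156 149] -363 [149 152 156 149] -366 [152 150 155 150] -369 [153 152 154 150] -372 [153 151 153 150] -375 [153 151 155 150] -378 [152 152 155 150] -381 [150 150 154 149] -384 [140 142 148 143] -387 [106 123 115  96] -390 [ 99 121 130  91] -393 [114 175 185 102] -396 [121 220 219 104] -399 [121 223 221 103] -402 [111 213 202  99] -405 [ 98 143 131  94] -408 [106 120 101 106] -411 [132 143 139 141] -414 [151 159 150 161] -417 [155 157 148 154] -420 [157 153 152 151] -423 [157 150 154 151] -426 [164 151 150 151] -429 [163 164 147 151] -432 [162 162 149 152] -435 [154 154 154 154] -438 [158 162 160 157] 
t 31.75 xs,ys mm -0.4 30.4 z 224.9 xtool [0.097 0.995 0.001] ztool [ 0.002  0.    -1.   ] F [ 0.3 -0.1  0.2] F_ys -0.04
```

View pics/t4.png

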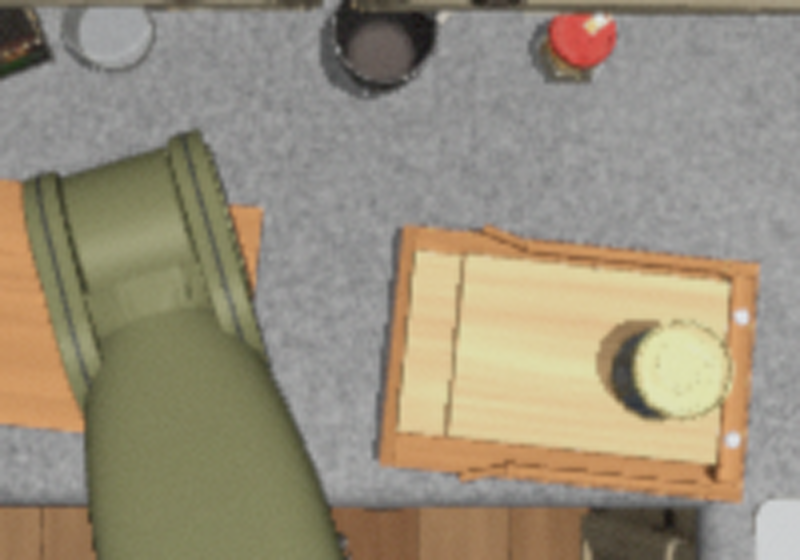

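View pics/s4.png

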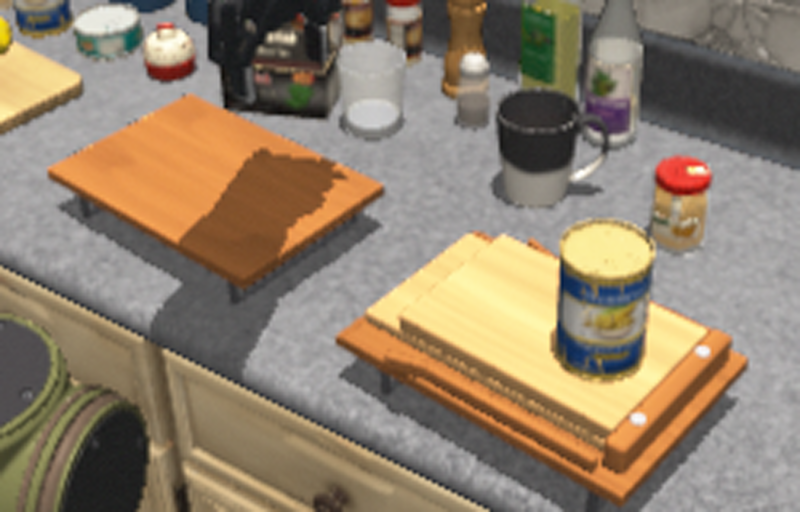

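Both views show the board home against the stop (board edge at cols ~720–730 in the top crop, no dark seam left) and centred between the rails. The tin is upright, the bystanders are undisturbed, and the arm is clear.

```bash
python3 -c "
from cell import hand_in
print(hand_in())"
```

```text
the job is handed in; nothing more can be done
None
```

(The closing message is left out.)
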